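Lay out the weldment pieces on their silhouette pads

ROBOT

A 6-joint arm with a two-finger parallel gripper is mounted at the origin on the work surface. World frame = base frame: x ahead of the robot, y to its left, z up, the work surface at z = 0. Lengths are in m, angles in rad, forces in N, time in s.
With the tool pointing down it reaches from about 0.275 to 0.825 m from the base axis. Payload 4.9 kg.
Tool frame: the origin (TCP) lies midway between the tips of the shut fingers; the grasp point (between the pads) lies 19 mm behind it (bot.grip_depth is the distance from the TCP to the grasp point, in m); z points along the fingers, y is the line along which they close (so a half turn about z gives the same grasp; the last joint's range is limited). The gripper opens to 85 mm and grips with 20 to 120 N. Pads are 22 mm wide; open, the fingers measure 114 mm over their backs; the gripper's body (76 mm by 85 mm) begins 54 mm behind the grasp point. The pads swing forward as they close: fully open they stand 13 mm farther back than shut.
Start: joints at [1.034, 0.326, -0.193, 1.052, 0, 1.437], TCP at [0.216, 0.506, 0.231] pointing down, gripper open.
Joint ranges: [-2.65, 2.65], [-0.97, 1.79], [-1.3, 1.35], [-1.93, 2.1], [-1.47, 1.37], [-3.14, 3.14]. Speed limits (rad/s): [2.57, 2.57, 3.14, 3.14, 3.14, 3.14].

INTERFACE

Orientations are given as a unit quaternion [w, x, y, z].
In Python, from cell import bot gives the robot as it stands. Calls block until the motion is done:
- bot.move_pose(position, orientation): joint-space move of the TCP to a pose.
- bot.move_linear(position, speed=0.15, rotation=None, until_force=None): straight line of the TCP; rotation=None keeps the orientation; speed is the mean speed in m/s. With until_force (N) it stops when the force on the tool has changed by that much, and returns True; else False.
- bot.goto_joints(angles): joint-space move.
- bot.set_gripper(opening, grasp_force=None): opening from 0.0 (shut) to 1.0 (fully open); grasp_force is the grip in N (None keeps the last); returns when the fingers have stopped.
- bot.wait(seconds).
- bot.solve_ik(position, orientation): joint angles nearest the present ones, or None.
- bot.camera(name): name is "scene" or "top"; returns the picture (420x560x3 uint8, red, green, blue); there is no depth.
- bot.calibration(name): a dict with "mtx" (3x3 intrinsics, pixels), "k1" (the pictures are not rectified: a ray, as slopes to the right and down, at radius r is drawn at 1 + k1 r^2 times it, then the intrinsics apply), "extrinsics" (4x4, takes a point from world to camera coordinates). Camera axes: x right, y down, z forward; pixel columns grow to the right and rows downward; lengths in m; the calibration is good to about 2 mm. A picture is of the moment at which its call begins. calibration takes no time and is no camera call.
A pose or a line that the arm cannot do raises bot.PlanningError and nothing moves.
- bot.close_job(): hands the job in; it is judged then, once.
Trained networks look in the newest picture that a camera, given by its name, has taken for a name from the list of things; names that differ only in an ending like _2 or _b are one class to them, and where a whole thing is asked for, a point or a joint stands for the part that bears it (a point fixed in the world has none). Each returns a list of dicts, best first, with "confidence" (0 to 1); they miss things now and then, are a little off and sometimes report something else, mostly with a low value. They report only what shows in the picture. A call takes as long as a camera call.
- bot.search_frame(camera, thing): "bbox" ([left, top, width, height] in pixels, round what is visible of it).
Readings, each from a call of its own:
- bot.read_clock(): time.
- bot.read_joint_positions(): joint angles.
- bot.read_joint_vel(): joint speeds.
- bot.read_joint_efforts(): joint torques, N m.
- bot.read_position(): TCP position.
- bot.read_tool_rot(): TCP orientation.
- bot.read_ft_force(): force on the tool from outside, world axes, zero at the start.
- bot.read_moment(): the same for the moment, N m.
- bot.read_gripper_width(): opening from 0.0 (shut) to 1.0 (fully open).
- bot.read_finger_force(): force on a finger pad.
Only numpy, scipy, OpenCV 4.12 (cv2) and the standard library are available. Lean on these libraries where they do the work, as an engineer would, in place of code of your own. Each camera call takes 0.05 s, during which the arm holds its last target. There are 200 camera calls.

TASK

Get the four saw-cut steel pieces ready for the next welding job: set each one on the round plywood pad whose black painted silhouette has its shape. Each piece should stand on the same face as now, centred on its silhouette and turned to match it, so that it covers the paint.

Things in the scene. Friction and masses are not known exactly. Their poses are not given: they have to be found in the camera images.
- pipe_piece: Loose bare steel, standing as it should on its pad. Short piece of round pipe standing on end: outer diameter 60 mm, bore 46 mm (open through), 40 mm tall, about 0.36 kg. Origin: centre of its underside; z up along the bore. Its turn does not matter.
- square_tube: Loose bare steel, standing as it should on its pad. Short piece of square tube standing on end: 46 x 46 mm outside, walls 5 mm, open through, 40 mm tall, about 0.26 kg. Origin: centre of its underside; z up, x and y square to its sides. Any quarter turn is as good.
- angle_piece: Loose bare steel, standing as it should on its pad. Piece of angle iron on end, an L from above: two legs 60 mm long outside, 10 mm thick, 40 mm tall, about 0.34 kg. Origin: the OUTER CORNER of the L at its underside; z up; one leg runs from it along +x (fills x 0 to 60, y 0 to 10 mm), the other along +y (x 0 to 10, y 0 to 60 mm).
- flat_bar: Loose bare steel, standing as it should on its pad. Piece of solid flat bar lying flat: 84 mm long (its x), 26 mm wide (its y), 20 mm tall, about 0.34 kg. Origin: centre of its underside; z up. A half turn is as good.
- pipe_pad: Round plywood pad, 104 mm across, 6 mm thick, fixed on the table. Origin: centre of its underside; z up. On its flat top, in black paint: a ring, 60 mm outside, 46 mm inside, at its centre.
- square_pad: Round plywood pad, 104 mm across, 6 mm thick, fixed on the table. Origin: centre of its underside; z up. On its flat top, in black paint: a square frame, 46 mm outside, 36 mm inside, at its centre, its sides along the pad's x and y.
- angle_pad: Round plywood pad, 104 mm across, 6 mm thick, fixed on the table. Origin: centre of its underside; z up. On its flat top, in black paint: an L, legs 60 mm long, 10 mm wide. Its outer corner is at x -30, y -30 mm in the pad's frame; its legs run from there along the pad's +x and +y: there the piece's origin belongs, its axes along the pad's.
- bar_pad: Round plywood pad, 104 mm across, 6 mm thick, fixed on the table. Origin: centre of its underside; z up. On its flat top, in black paint: a solid rectangle 84 mm (the pad's x) by 26 mm (its y) at its centre.

How it is judged:
By the outcome, as a careful person would: the job done as asked, in the order asked, and still so for the second after the job is handed in, with the robot touching nothing.
It also fails if it takes over 109 s, if anything falls off the work surface, if the arm or the gripper's body presses on something with over 40 N, if the wrist force passes 120 N, or if a joint passes its speed limit or range.

## Working session

There is one attempt and no reset: what is moved stays moved. The work goes in short steps, each a Python script; the robot and the scene stay as the last script left them, time stands still between calls to the robot, and variables do not carry over. Pictures are saved under pics/ and viewed, at most 14 in all, crops included, and the job is handed in when it is done.

```bash
ls; mkdir -p pics; python3 - <<'E'
from cell import bot
import cv2
for n in("scene","top"):
    im=bot.camera(n); cv2.imwrite(f"pics/{n}0.png",im[:,:,::-1])
    c=bot.calibration(n); print(n,c["mtx"],c["k1"],c["extrinsics"].tolist() if hasattr(c["extrinsics"],'tolist') else c["extrinsics"])
    for t in "pipe_piece square_tube angle_piece flat_bar pipe_pad square_pad angle_pad bar_pad".split():
        print(t,[([round(x) for x in d["bbox"]],round(d["confidence"],2)) for d in bot.search_frame(n,t)])
print(bot.read_clock())
E
```

```text
pics
scene [[435.02518656   0.         269.0174289 ]
 [  0.         435.02518656 205.11689722]
 [  0.           0.           1.        ]] -0.14231074287317197 [[0.3671038964296656, 0.9301538164055007, -0.006971875819277515, -0.19877269198644285], [0.6645603919276623, -0.26751171795232703, -0.6977083676143971, -0.3276244726313224], [-0.6508411593523489, 0.25149822779589665, -0.7163479787843434, 1.4218161315961517], [0.0, 0.0, 0.0, 1.0]]
pipe_piece [([219, 252, 26, 32], 0.98)]
square_tube [([377, 176, 26, 27], 0.66)]
angle_piece [([131, 249, 27, 34], 0.94), ([297, 219, 42, 34], 0.26)]
flat_bar [([328, 150, 15, 25], 0.68)]
pipe_pad [([130, 193, 47, 28], 0.91)]
square_pad [([131, 191, 44, 34], 0.71), ([278, 181, 37, 27], 0.57)]
angle_pad [([204, 200, 44, 30], 0.57)]
bar_pad [([295, 219, 46, 34], 0.81)]
top [[395.29237931   0.         279.67415875]
 [  0.         395.29237931 204.93530018]
 [  0.           0.           1.        ]] -0.058297352994094186 [[-0.002761304391254003, -0.9999172250220402, 0.012566554909004615, -0.01014211835023005], [-0.9924348853754698, 0.001197764541223811, -0.12276629688103091, 0.5089902930447827], [0.12274108312963707, -0.012810482595358136, -0.992356043992194, 0.8163568991055626], [0.0, 0.0, 0.0, 1.0]]
pipe_piece [([320, 120, 29, 31], 0.84)]
square_tube [([111, 164, 28, 26], 0.71)]
angle_piece [([400, 156, 33, 35], 0.71)]
flat_bar [([143, 227, 33, 40], 0.6)]
pipe_pad [([367, 237, 45, 49], 0.96)]
square_pad [([205, 192, 47, 43], 0.59), ([368, 237, 46, 48], 0.54)]
angle_pad [([292, 195, 47, 41], 0.9)]
bar_pad [([212, 124, 44, 48], 0.68), ([291, 194, 47, 44], 0.39)]
0.9
```

```bash
python3 - <<'E'
import cv2
a=cv2.imread("pics/top0.png")[100:310,90:470]; cv2.imwrite("pics/t_c.png",cv2.resize(a,None,fx=2.1,fy=2.1,interpolation=cv2.INTER_CUBIC))
a=cv2.imread("pics/scene0.png")[110:320,90:440]; cv2.imwrite("pics/s_c.png",cv2.resize(a,None,fx=2.2,fy=2.2,interpolation=cv2.INTER_CUBIC))
E
```

```text
(no output)
```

View pics/t_c.png

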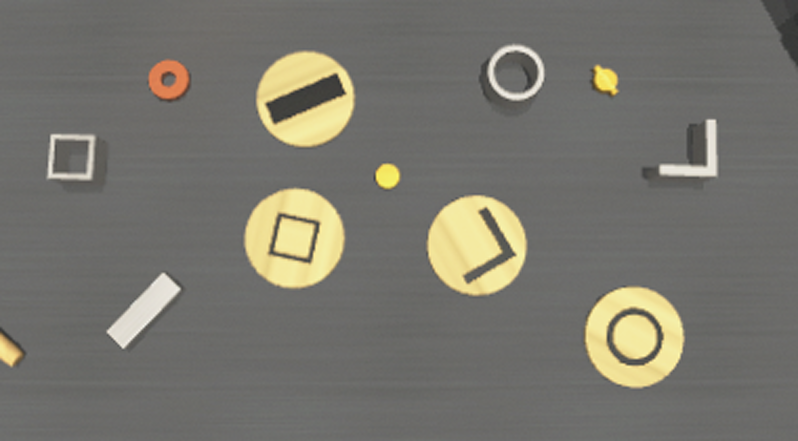

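View pics/s_c.png

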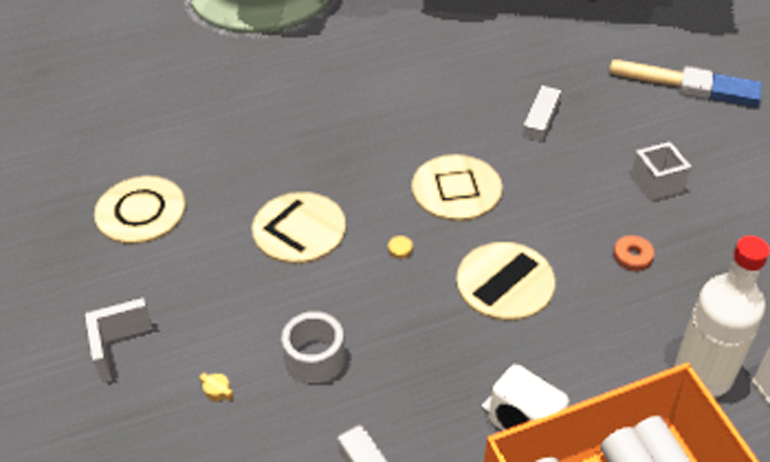

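```bash
cat > fit.py <<'E'
import numpy as np, cv2
from cell import bot
from scipy.optimize import minimize
def rect(a,b): return np.array([[-a,-b],[a,-b],[a,b],[-a,b]])/2
def circ(d): t=np.linspace(0,2*np.pi,60,endpoint=False); return d/2*np.c_[np.cos(t),np.sin(t)]
L=np.array([[0,0],[60,0],[60,10],[10,10],[10,60],[0,60]])
# polygons in mm (outer, inner) about a centre; the L about its box centre (30,30)
SH=dict(pipe=[circ(60),circ(46)],square=[rect(46,46),rect(36,36)],angle=[L-30.],bar=[rect(84,26)])
H=dict(pipe=.04,square=.04,angle=.04,bar=.02)
PIECE=dict(pipe="pipe_piece",square="square_tube",angle="angle_piece",bar="flat_bar")
SYM=dict(pipe=0,square=np.pi/2,angle=2*np.pi,bar=np.pi)
S=4
def proj(cam,P):
    c=bot.calibration(cam); E=np.array(c["extrinsics"])
    return cv2.projectPoints(np.asarray(P,float),cv2.Rodrigues(E[:3,:3])[0],E[:3,3],np.array(c["mtx"]),np.array([c["k1"],0,0,0.]))[0][:,0]
def unproj(cam,uv,z):
    c=bot.calibration(cam); E=np.array(c["extrinsics"])
    n=cv2.undistortPoints(np.array([[uv]],float),np.array(c["mtx"]),np.array([c["k1"],0,0,0.]))[0,0]
    d=E[:3,:3].T@[n[0],n[1],1]; o=-E[:3,:3].T@E[:3,3]
    return (o+d*(z-o[2])/d[2])[:2]
def world(poly,x,y,z,a):
    R=np.array([[np.cos(a),-np.sin(a)],[np.sin(a),np.cos(a)]])
    q=poly/1000@R.T+[x,y]; return np.c_[q,np.full(len(q),z)]
def fill(polys,shape):
    m=np.zeros((shape[0]*S,shape[1]*S),np.uint8)
    cv2.fillPoly(m,[np.round((p+.5)*S*16-8).astype(np.int32) for p in polys],255,shift=4)
    return cv2.resize(m,shape[::-1],interpolation=cv2.INTER_AREA)/255.
class Fitter:
    def __init__(s,imgs,kind,paint,xy0,rad=None):
        s.k,s.sgn=kind,(-1 if paint else 1); s.w=[]
        s.z0=.006 if paint else H[kind]; r=rad or (46 if paint else 55)
        for cam,im in imgs.items():
            g=im.astype(float).mean(2); c=proj(cam,world(circ(2*r),*xy0,s.z0,0))
            o=np.floor(c.min(0)).astype(int)-2; e=np.ceil(c.max(0)).astype(int)+3
            g=g[o[1]:e[1],o[0]:e[0]]; s.w.append((cam,g,o,fill([c-o],g.shape)>.5))
    def cost(s,p):
        x,y,a,z=p; v=0
        for cam,g,o,w in s.w:
            m=cv2.GaussianBlur(fill([proj(cam,world(q,x,y,z,a))-o for q in SH[s.k]],g.shape),(0,0),.5)
            v-=s.sgn*np.corrcoef(m[w],g[w])[0,1]
        return v/len(s.w)
    def fit(s,xy,a0=None,zfree=False):
        n=SYM[s.k]
        if a0 is None:
            c=[(s.cost((xy[0]+dx,xy[1]+dy,a,s.z0)),xy[0]+dx,xy[1]+dy,a) for a in ([0] if n==0 else np.arange(0,n,.17))
               for dx in np.arange(-.012,.013,.004) for dy in np.arange(-.012,.013,.004)]
            _,x,y,a0=min(c); xy=(x,y)
        f=(lambda q:s.cost((q[0],q[1],q[2]/20,q[3]))) if zfree else (lambda q:s.cost((q[0],q[1],q[2]/20,s.z0)))
        q0=np.array([*xy,a0*20,s.z0]); q0=q0 if zfree else q0[:3]
        st=np.array([.003,.003,2,.006])[:len(q0)] 
        r=minimize(f,q0,method="Nelder-Mead",options=dict(initial_simplex=np.vstack([q0,q0+np.diag(st)]),xatol=5e-5,fatol=1e-6,maxiter=400))
        return np.array([r.x[0],r.x[1],r.x[2]/20,r.x[3] if zfree else s.z0]),-r.fun
E
cat > m0.py <<'E'
from fit import *
import json
imgs={c:cv2.imread(f"pics/{c}0.png") for c in("top","scene")}
bb=dict(pipe=[320,120,29,31],square=[111,164,28,26],angle=[400,156,33,35],bar=[143,227,33,40])
pb=dict(pipe=[367,237,45,49],square=[205,192,47,43],angle=[292,195,47,41],bar=[212,124,44,48])
out={}
for paint,B in((0,bb),(1,pb)):
    for k,b in B.items():
        xy=unproj("top",(b[0]+b[2]/2,b[1]+b[3]/2),.006 if paint else H[k]*.8)
        p,c=Fitter(imgs,k,paint,xy).fit(xy); r={"both":(p,c)}
        r["zfree"]=Fitter(imgs,k,paint,p[:2]).fit(p[:2],p[2],True)
        for cam in imgs: r[cam]=Fitter({cam:imgs[cam]},k,paint,p[:2]).fit(p[:2],p[2])
        for n,(q,c) in r.items(): print("pad" if paint else "piece",k,n,np.round(q[:2]*1000,1),round(np.degrees(q[2]),1),"z",round(q[3]*1000,1),"ncc",round(c,3))
        out[("pad_" if paint else "piece_")+k]={n:q.tolist() for n,(q,c) in r.items()}
json.dump(out,open("m0.json","w"))
E
python3 m0.py
```

```text
piece pipe both [ 664.3 -133.8] 7.3 z 40.0 ncc 0.921
piece pipe zfree [ 664.1 -133.8] 9.0 z 38.7 ncc 0.925
piece pipe top [ 664.  -133.1] 9.5 z 40.0 ncc 0.931
piece pipe scene [ 664.6 -134.6] 7.0 z 40.0 ncc 0.943Traceback (most recent call last):
  File "m0.py", line 10, in <module>
    p,c=Fitter(imgs,k,paint,xy).fit(xy); r={"both":(p,c)}
        ~~~~~~~~~~~~~~~~~~~~~~~~~~~^^^^
  File "fit.py", line 45, in fit
    c=[(s.cost((xy[0]+dx,xy[1]+dy,a,s.z0)),xy[0]+dx,xy[1]+dy,a) for a in ([0] if n==0 else np.arange(0,n,.17))
        ~~~~~~^^^^^^^^^^^^^^^^^^^^^^^^^^^^
  File "fit.py", line 39, in cost
    m=cv2.GaussianBlur(fill([proj(cam,world(q,x,y,z,a))-o for q in SH[s.k]],g.shape),(0,0),.5)
                             ~~~~^^^^^^^^^^^^^^^^^^^^^^
  File "fit.py", line 14, in proj
    c=bot.calibration(cam); E=np.array(c["extrinsics"])
ValueError: time passes only in moves, steps and waits
```

```bash
python3 - <<'E'
s=open("fit.py").read()
s=s.replace("S=4\n","S=4\nCAL={c:bot.calibration(c) for c in('top','scene')}\n").replace("c=bot.calibration(cam);","c=CAL[cam];")
open("fit.py","w").write(s)
E
python3 m0.py; python3 -c "
from cell import bot;print(bot.read_clock())"
```

```text
piece pipe both [ 664.3 -133.8] 7.3 z 40.0 ncc 0.921
piece pipe zfree [ 664.1 -133.8] 9.0 z 38.7 ncc 0.925
piece pipe top [ 664.  -133.1] 9.5 z 40.0 ncc 0.931
piece pipe scene [ 664.6 -134.6] 7.0 z 40.0 ncc 0.943
piece square both [575.1 324.9] 88.7 z 40.0 ncc 0.928
piece square zfree [575. 325.] 88.6 z 39.8 ncc 0.929
piece square top [575.3 325.6] 88.8 z 40.0 ncc 0.965
piece square scene [574.8 323.5] 88.5 z 40.0 ncc 0.954
piece angle both [ 585.3 -310.7] -2.1 z 40.0 ncc 0.951
piece angle zfree [ 585.3 -310.7] -2.1 z 40.0 ncc 0.95
piece angle top [ 585.2 -310.1] -2.4 z 40.0 ncc 0.963
piece angle scene [ 585.3 -311.2] -1.7 z 40.0 ncc 0.943
piece bar both [418.8 250.1] 137.2 z 20.0 ncc 0.968
piece bar zfree [419.2 249.4] 137.0 z 21.0 ncc 0.97
piece bar top [418.7 251.4] 137.1 z 20.0 ncc 0.989
piece bar scene [418.6 248.4] 137.2 z 20.0 ncc 0.977
pad pipe both [ 390.3 -257.6] 7.2 z 6.0 ncc 0.944
pad pipe zfree [ 390.3 -257.6] 7.2 z 6.0 ncc 0.955
pad pipe top [ 390.5 -257.1] 15.4 z 6.0 ncc 0.979
pad pipe scene [ 390.  -258.3] 10.9 z 6.0 ncc 0.956
pad square both [494.7  98.1] 78.1 z 6.0 ncc 0.927
pad square zfree [494.7  98. ] 77.9 z 5.9 ncc 0.931
pad square top [494.7  98.8] 77.8 z 6.0 ncc 0.967
pad square scene [494.2  97.1] 79.4 z 6.0 ncc 0.936
pad angle both [486.5 -93.4] 30.2 z 6.0 ncc 0.971
pad angle zfree [486.7 -93.5] 30.2 z 5.8 ncc 0.971
pad angle top [487.  -92.8] 30.4 z 6.0 ncc 0.982
pad angle scene [487.2 -94.2] 30.8 z 6.0 ncc 0.972
pad bar both [645.1  87.2] 113.6 z 6.0 ncc 0.985
pad bar zfree [644.7  88. ] 113.7 z 6.1 ncc 0.984
pad bar top [644.8  88.7] 114.1 z 6.0 ncc 0.99
pad bar scene [644.2  87.3] 113.4 z 6.0 ncc 0.988
0.9
```

```bash
cat > act.py <<'E'
from fit import *
import json
from scipy.spatial.transform import Rotation as Ro
M={k:np.array(v["both"]) for k,v in json.load(open("m0.json")).items()}
HOME=[1.034,.326,-.193,1.052,0,1.437]
G=dict(pipe=(0,0,0),square=(0,0,0),angle=(-3,-25,0),bar=(0,0,0))   # grasp offset in piece (mm), angle of tool x in piece
OP=dict(pipe=1.,square=.85,angle=.45,bar=.6)
def quat(a):
    q=(Ro.from_euler("z",a)*Ro.from_euler("x",np.pi)).as_quat(); return q[[3,0,1,2]]
def tool(p,k):
    x,y,a=p[:3]; g=G[k]; c,s=np.cos(a),np.sin(a)
    return np.array([x+(c*g[0]-s*g[1])/1000,y+(s*g[0]+c*g[1])/1000]),a+g[2]
def j6(xy,a,z=.15):
    q=bot.solve_ik([*xy,z],quat(a)); return None if q is None else q
def choose(k,src,dst):
    best=None
    for i in range(-2,3):                      # tool half/quarter turns and piece symmetry
        for m in (range(-2,3) if k in("square","bar") else range(-18,18) if k=="pipe" else [0]):
            d=np.array(dst,float); d[2]+=m*(SYM[k] or np.pi/18)
            s=tool(src,k); t=tool(d,k); h=np.pi/2 if k=="square" else np.pi
            s=(s[0],s[1]+i*h); t=(t[0],t[1]+i*h)
            # joint 6 estimate: judged by ik
            if abs(t[1]-s[1])>2.0: continue
            qs,qt=j6(*s),j6(*t)
            if qs is None or qt is None: continue
            sc=max(abs(qs[5]),abs(qt[5]))+.3*abs(qs[5]-qt[5])
            if best is None or sc<best[0]: best=(sc,s,t)
    return best[1:]
def transfer(k,src,dst,zs=.004,zd=.010,force=70,zfrom=0):
    (sp,sa),(dp,da)=choose(k,src,dst)
    bot.set_gripper(OP[k])
    bot.move_pose([*sp,.12],quat(sa)); bot.move_linear([*sp,zs],speed=.12)
    bot.set_gripper(0,grasp_force=force); w=bot.read_gripper_width()
    bot.move_linear([*sp,.12],speed=.2); w2=bot.read_gripper_width()
    print(k,"width mm",round(w*85,1),round(w2*85,1),"fz",np.round(bot.read_ft_force(),1),"t",round(bot.read_clock(),1))
    if w2<.03: raise SystemExit("nothing held")
    bot.move_pose([*dp,.12],quat(da)); bot.move_linear([*dp,zd+.006],speed=.15)
    hit=bot.move_linear([*dp,zd-.003],speed=.02,until_force=4)
    print("touch",hit,"tcp z",round(bot.read_position()[2]*1000,1))
    bot.set_gripper(min(1,w2+.22)); bot.move_linear([*dp,.13],speed=.2)
def check(ks,tag):
    im={}
    for c in("top","scene"): im[c]=bot.camera(c); cv2.imwrite(f"pics/{c}{tag}.png",im[c][:,:,::-1])
    for k in ks:
        t=M["pad_"+k]; J=json.load(open("m0.json"))["pad_"+k]
        for cams in (["top","scene"],["top"],["scene"]):
            F=Fitter({c:im[c] for c in cams},k,0,t[:2]); F.z0=H[k]+.006
            ref=np.array(J["both" if len(cams)>1 else cams[0]])
            p,c=F.fit(t[:2],t[2])
            print(k,cams,"err mm",np.round((p-ref)[:2]*1000,1),"deg",round(np.degrees(p[2]-ref[2]),1),"ncc",round(c,3))
E
python3 - <<'E'
from act import *
transfer("bar",M["piece_bar"],M["pad_bar"])
bot.goto_joints(HOME); print(bot.read_clock())
check(["bar"],"1")
E
```

```text
bar width mm 24.1 24.2 fz [-0.7 -0.1 -2.5] t 4.8
touch True tcp z 11.0
10.3833
bar ['top', 'scene'] err mm [ 1.6 -1.4] deg 0.0 ncc 0.396
bar ['top'] err mm [ 3.6 -1.1] deg -1.2 ncc 0.415
bar ['scene'] err mm [-0.4 -2. ] deg -2.7 ncc 0.432
```

```bash
python3 - <<'E'
s=open("fit.py").read()
s=s.replace("xy0,rad=None):","xy0,rad=None,ch=None):").replace("g=im.astype(float).mean(2);","g=im.astype(float).mean(2) if ch is None else im[:,:,ch].astype(float);")
open("fit.py","w").write(s)
s=open("act.py").read()
s=s.replace("k,0,t[:2]);","k,0,t[:2],rad=44,ch=2);").replace("def check(ks,tag):\n    im={}\n","def check(ks,tag,new=True):\n    im={}\n")
s=s.replace('''im[c]=bot.camera(c); cv2.imwrite(f"pics/{c}{tag}.png",im[c][:,:,::-1])''','''
        if new: cv2.imwrite(f"pics/{c}{tag}.png",bot.camera(c)[:,:,::-1])
        im[c]=cv2.imread(f"pics/{c}{tag}.png")[:,:,::-1]''')
open("act.py","w").write(s)
E
python3 - <<'E'
from act import *
check(["bar"],"1",False)
t=cv2.imread("pics/top1.png")[110:190,190:280]; s=cv2.imread("pics/scene1.png")[205:265,280:360]
f=lambda a:cv2.resize(a,(390,300),interpolation=cv2.INTER_CUBIC)
cv2.imwrite("pics/v1.png",np.hstack([f(t),f(s)]))
E
```

```text
bar ['top', 'scene'] err mm [0.9 0.3] deg -0.3 ncc 0.748
bar ['top'] err mm [ 1.5 -0.5] deg -0.4 ncc 0.858
bar ['scene'] err mm [ 0.4 -0.7] deg -0.2 ncc 0.665
```

View pics/v1.png

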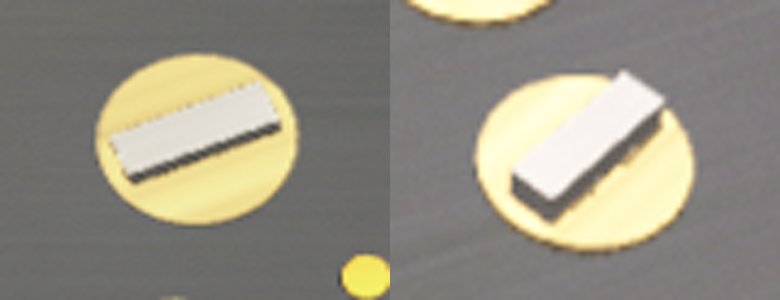

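The picture shows the bar flat on its pad (top view around pixel 235,145), covering the paint to about 1 mm. Next are the other three pieces.

```bash
python3 - <<'E'
from act import *
for k in("square","pipe","angle"): transfer(k,M["piece_"+k],M["pad_"+k])
bot.goto_joints(HOME); print(bot.read_clock())
check(["bar","square","pipe","angle"],"2")
a=cv2.imread("pics/top2.png")[110:300,190:430]; cv2.imwrite("pics/v2.png",cv2.resize(a,None,fx=3.1,fy=3.1,interpolation=cv2.INTER_CUBIC))
a=cv2.imread("pics/scene2.png")[160:280,110:350]; cv2.imwrite("pics/v3.png",cv2.resize(a,None,fx=3.2,fy=3.2,interpolation=cv2.INTER_CUBIC))
E
```

```text
square width mm 44.6 45.0 fz [-0.5 -0.8 -3.9] t 14.6
touch True tcp z 11.1
pipe width mm 58.8 58.3 fz [ 0.2  0.3 -4.7] t 21.5
touch True tcp z 11.6
angle width mm 9.3 9.3 fz [-0.1 -0.1 -3.4] t 28.5
touch True tcp z 11.0
34.1417
bar ['top', 'scene'] err mm [0.9 0.3] deg -0.3 ncc 0.739
bar ['top'] err mm [ 1.5 -0.5] deg -0.4 ncc 0.858
bar ['scene'] err mm [ 0.4 -0.8] deg -0.0 ncc 0.65
square ['top', 'scene'] err mm [0.5 0.8] deg 0.5 ncc 0.725
square ['top'] err mm [0.5 0.6] deg -0.6 ncc 0.759
square ['scene'] err mm [0.3 0.6] deg -1.1 ncc 0.745
pipe ['top', 'scene'] err mm [ 0. -1.] deg 5.8 ncc 0.749
pipe ['top'] err mm [-0.3 -0.9] deg -3.9 ncc 0.719
pipe ['scene'] err mm [ 0.9 -0.8] deg 3.4 ncc 0.802
angle ['top', 'scene'] err mm [ 0.8 -0.5] deg 0.6 ncc 0.753
angle ['top'] err mm [ 0.4 -0.9] deg -0.6 ncc 0.823
angle ['scene'] err mm [-0.1 -0.6] deg 0.4 ncc 0.689
```

View pics/v2.png

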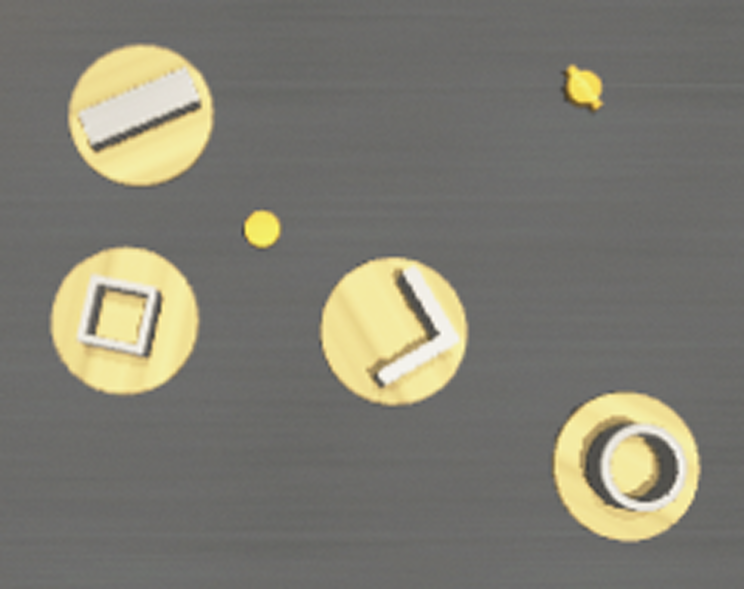

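View pics/v3.png

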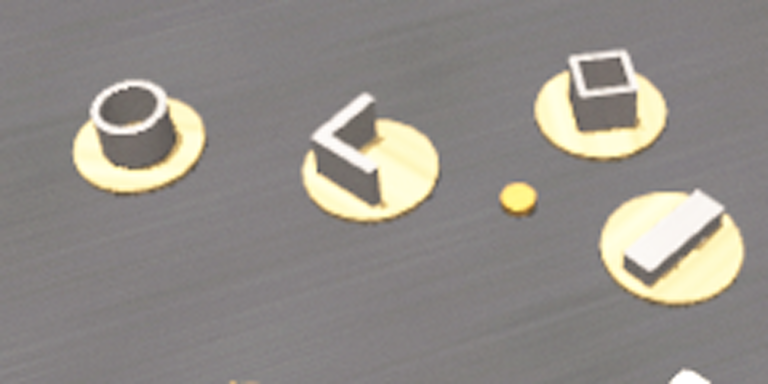

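All four pieces stand on their pads, each within about 1 mm and 1° of its silhouette: bar (235,145), square tube (228,212), angle (318,217) and pipe (395,261) in the top picture. No paint shows around any of them.

```bash
python3 -c "
from cell import bot;print(bot.close_job())"
```

```text
the job is handed in; nothing more can be done
None
```

The job is handed in: all four steel pieces stand on their matching pads, each measured within about 1 mm and 1° of its silhouette, after about 34 s of the 109 s allowed.

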